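# Three sweets for the order tray

### The arm

A 6-joint arm with a two-finger parallel gripper is mounted at the origin on the work surface. World frame = base frame: x ahead of the robot, y to its left, z up, the work surface at z = 0. Lengths are in m, angles in degrees, forces in N, time in s.
With the tool pointing down it reaches from about 0.35 to 0.875 m from the base axis. Payload 4.2 kg.
Tool frame: the origin (TCP) lies on the centre line of the jaws, within the pads' length; the fingertips stand 19 mm ahead of it and the grasp point (between the pads) is the TCP; z points along the fingers, y is the line along which they close (so a half turn about z gives the same grasp; the last joint's range is limited). The gripper opens to 87 mm and grips with 3 to 60 N. Pads are 19 mm wide; open, the fingers measure 117 mm over their backs; the gripper's body (75 mm by 190 mm) begins 51 mm behind the grasp point.
Start: joints at [-49.813, 22.042, 0.453, 0, -68.411, -14.817], TCP at [0.268, -0.565, 0.242] pointing down, gripper open.
Joint ranges: [-179.83, 179.83], [-69.29, 118.12], [-61.27, 80.66], [-181.25, 117.63], [-171.15, -9.14], [-177.46, 177.46]. Speed limits (degrees/s): [159.86, 159.86, 180, 180, 180, 180].

### API

Orientations are given as a 3x3 rotation matrix whose columns are the frame's x, y, z axes.
In Python, from station import sense, capture, finish_job, search_frame, masks_of gives the robot as it stands.
- The arm moves only by the tool drive_tool, never from a script. Its argument "rows" is a list of rows, each a list of 7 numbers: the opening in per cent of the stroke, from 0 (shut) to 100 (fully open), then the shift along the world's x, y, z in mm, then the turn, a rotation vector about the world's x, y, z in rad. In form: [[fingers, dx, dy, dz, wx, wy, wz], ...]. A call has 1 to 5 rows; each row shifts and turns the commanded pose from where the row before left it; what a row does not reach is not made up. A row lasts 1/12 s, in which the tool goes at most 41.7 mm and 7.16 degrees, less where a joint would pass 70% of its speed; a pose out of reach is approached as far as the arm can. A call is refused whole if a number of a shift passes 41.7 or a number of a turn 0.125, either way. A call with a gripper value outside its range is refused whole. The fingers move at their own pace and stop on an object; the grip force is fixed at half the most. Time passes only in rows, so rows that do not move let the fingers close. It gives the time, the measured TCP pose, the force, the opening and the grip force at its end, in the units of the state.
- sense(): the state, without advancing time (a new reading comes with each control period).
- capture(name): name is "side" or "top"; returns a dict with "frame" (384x512x3 uint8, red, green, blue), "z_map" (384x512 float32, m along the optical axis (not along the pixel's ray), 0 where there is no reading), "fx", "fy", "cx", "cy" (pixels), "R" (3x3) and "t" (3): a world point X has camera coordinates R X + t. Camera axes: x right, y down, z forward; pixel columns grow to the right and rows downward; lengths in m; the calibration is good to about 2 mm. A picture is of the moment at which its call begins.
- finish_job(): hands the job in; it is judged then, once.
Trained networks look in a picture, given as the dict that the camera call returned (one of the last four; its "shot" number tells which), for a name from the list of things; names that differ only in an ending like _2 or _b are one class to them, and where a whole thing is asked for, a point or a joint stands for the part that bears it (a point fixed in the world has none). Each returns a list of dicts, best first, with "p" (0 to 1); they miss things now and then, are a little off and sometimes report something else, mostly with a low value. They report only what shows in the picture. A call takes as long as a camera call. They do not tell look-alikes from the thing itself.
- search_frame(label, picture): "xy" ([column, row] in pixels, amid what is visible of it).
- masks_of(label, picture): "region" (384x512 bool, what is visible of it) and "xy" ([column, row] in pixels, amid what is visible of it).
The state is a dict: "time_s": time; "joints": joint angles; "joint_velocities": joint speeds; "effort": joint torques, N m; "tcp_pos": TCP position; "ee_rot": TCP orientation; "wrist_force": force on the tool from outside, world axes, zero at the start; "moment": the same for the moment, N m; "gripper_width": opening from 0.0 (shut) to 1.0 (fully open); "gripper_force": force on a finger pad.
Only numpy, scipy, OpenCV 4.12 (cv2) and the standard library are available. Lean on these libraries where they do the work, as an engineer would, in place of code of your own. Each camera call takes 0.05 s, during which the arm holds its last target. There are 200 camera calls.

### The job

Stand the steel bowl on the yellow spot under the candy dispenser's outlet, let go of it, and turn the red paddle knob clockwise exactly three clicks, so that three sweets drop into the bowl. Then carry the bowl, without tipping it, to the orange tray and set it down flat beside the drink with the three sweets still in it. Spill no sweet, leave the other sweets in the dispenser, and do not disturb the drink or the sauce bottles.

Things in the scene. Friction and masses are not known exactly. Their poses are not given: they have to be found in the camera images.
- dispenser: Candy dispenser fixed to the counter: blue foot and column, sloping white wheel house, 245 mm tall, 140 mm wide. Origin on the counter under the wheel's centre; x points to its back, z up. The front of foot and column stands 28 mm behind (+x of) the origin, so a bowl goes under the outlet from the front or sides.
- wheel (a point): Centre of the white deck (134 mm square), (0, 0, 165) mm in the dispenser's frame; it slopes 35 deg down to the front (-x). On it, under a clear ring cover (radius 64 mm, 33 mm above the deck), turns a wheel of 8 pockets 45 deg apart. Five hold a sweet. The lowest, over the hole, starts empty. A pocket's sweet drops about halfway through the click that brings it to the hole.
- outlet (a point): Middle of the lower end of the square blue outlet, 41 mm wide outside, from which sweets fall straight down; (-40, 0, 85) mm in the dispenser's frame.
- knob (a joint): Angle of the red paddle knob and wheel, rad: 0 at the start, grows clockwise seen looking down onto the knob; stops at 0 and 6.0. It snaps into a detent every 45 deg (0.785 rad): one click, one sweet. The detent resists with at most 0.1 N m, pulls the knob home from within about 15 deg when let go, and holds it there.
- knob_grip (a point): Middle of the red knob bar, on its axis, (-36, 0, 216) mm in the dispenser's frame. The axis leans 35 deg to the front: (-0.574, 0, 0.819) there. Bar 64 mm long, 14 mm thick (grip width), 34 mm deep along the axis (17 mm either side of the point); the cover lies 29 mm below the point. The point turns with the knob: z the axis, x along the bar; at joint 0 the bar points straight down the slope.
- drop_spot (a point): Point on the counter straight below the outlet, centre of a yellow disc 100 mm wide, flush with the counter; (-40, 0, 0) mm in the dispenser's frame.
- bowl: Loose steel bowl, 130 g (varies), rim radius 44 mm, height 45 mm, foot radius 30 mm, wall 3 mm, floor raised 11 mm in the middle, with a straight black handle along its -x side. Origin: centre of its underside; z up.
- bowl_handle (a point): Grip point of the bowl's handle, (-90, 0, 37) mm in the bowl's frame. The handle is a level bar along the bowl's x, from 41 to 119 mm from the bowl's centre, 12 mm wide (y), 14 mm deep (z 30 to 44 mm).
- tray: Orange serving tray fixed to the counter, 190 (x) by 250 (y) mm, floor 5 mm thick, low rim 13 mm high and 5 mm thick. Origin: centre of its underside. The drink stands on its +y half, the -y half is free for the bowl.
- drink: Loose white cup standing on the tray, rim radius 36 mm, 105 mm tall, 180 g. Origin: centre of its underside. Bystander.
- sweet1_center (a point): glossy candy ball, 24 mm diameter, 11 g; the point is its centre. Red, next to the empty pocket, on the right-hand side seen facing the dispenser's low front (its -y side): first to drop.
- sweet2_center (a point): glossy candy ball, 24 mm diameter, 11 g; the point is its centre. Yellow, second to drop.
- sweet3_center (a point): glossy candy ball, 24 mm diameter, 11 g; the point is its centre. Green, third to drop.
- sweet4_center (a point): glossy candy ball, 24 mm diameter, 11 g; the point is its centre. Orange, at the high back: must stay in the dispenser.
- sweet5_center (a point): glossy candy ball, 24 mm diameter, 11 g; the point is its centre. Blue, fifth pocket: must stay in the dispenser.
- ketchup: Loose red bottle, radius 28 mm, 170 mm tall, 350 g. Origin: centre of its underside. Bystander.
- mustard: Loose yellow bottle, radius 28 mm, 170 mm tall, 350 g. Origin: centre of its underside. Bystander.
Things that resemble listed ones, but are neither listed nor needed, are in the scene too. Of the things like the bowl, leave any that is pink or turquoise; of the rest the larger one is meant.

How it is judged:
By the outcome, as a careful person would: the job done as asked, in the order asked, and still so for the second after the job is handed in, with the robot touching nothing.
It also fails if it takes over 72 s, if anything falls off the work surface, if the arm or the gripper's body presses on something with over 40 N, if the wrist force passes 120 N, or if a joint passes its speed limit or range.

## Working session

There is one attempt and no reset: what is moved stays moved. The work goes in short steps, Python scripts to look and compute and a tool call to move; the robot and the scene stay as the last step left them, time stands still between calls to the robot, and variables do not carry over. Pictures are saved under pics/ and viewed, at most 10 in all, crops included, and the job is handed in when it is done.

Besides the shell and the picture viewer there is one more tool, called after ">>>" by a JSON object that holds its "api" and its "payload". drive_tool: Moves the arm, as the interface text tells. Its arguments: {"type":"object","properties":{"rows":{"type":"array"}},"required":["rows"]}

```bash
ls; mkdir -p pics
cat > h.py <<'E'
import numpy as np, cv2
from station import sense, capture, finish_job, search_frame, masks_of
def cloud(c):
    z=c["z_map"]; v,u=np.mgrid[:z.shape[0],:z.shape[1]]
    P=np.stack([(u-c["cx"])/c["fx"]*z,(v-c["cy"])/c["fy"]*z,z],-1)
    return (P-np.array(c["t"]))@np.array(c["R"])   # R^T (P-t)
def save(c,n,box=None,s=1):
    f=c["frame"]
    if box: f=f[box[1]:box[3],box[0]:box[2]]
    cv2.imwrite("pics/"+n,cv2.resize(f[...,::-1],None,fx=s,fy=s,interpolation=cv2.INTER_CUBIC))
E
python3 - <<'E'
from h import *
for n in("top","side"):
    c=capture(n); save(c,n+"0.png",s=1.5); C=cloud(c)
    print(n,"campos",-np.array(c["R"]).T@c["t"],c["fx"])
    for l in("dispenser","bowl","bowl_handle","tray","drink","knob","ketchup","mustard","sweet1_center","sweet3_center"):
        for d in masks_of(l,c)[:4]:
            P=C[d["region"]&(c["z_map"]>0)]
            if len(P)==0: continue
            print(l,round(d["p"],2),np.round(d["xy"]),d["region"].sum(),"med",np.round(np.median(P,0),3),"lo",np.round(np.percentile(P,2,0),3),"hi",np.round(np.percentile(P,98,0),3))
print(sense())
E
```

```text
pics
top campos [0.39392443 0.0884808  1.33094506] 410.9991596229495
dispenser 0.66 [292. 138.] 2975 med [ 0.671 -0.041  0.183] lo [ 0.599 -0.11  -0.001] hi [0.796 0.015 0.233]
dispenser 0.65 [354. 189.] 559 med [ 0.555 -0.252  0.058] lo [ 0.52  -0.277  0.005] hi [ 0.584 -0.206  0.112]
bowl 0.91 [121. 247.] 732 med [0.344 0.487 0.015] lo [0.302 0.42  0.001] hi [0.421 0.523 0.048]
bowl 0.86 [187. 258.] 308 med [0.32  0.27  0.009] lo [ 0.29   0.239 -0.002] hi [0.349 0.302 0.033]
bowl 0.6 [179. 191.] 733 med [0.525 0.295 0.015] lo [0.435 0.246 0.   ] hi [0.568 0.338 0.048]
bowl 0.53 [168. 144.] 304 med [0.675 0.351 0.01 ] lo [ 0.649  0.319 -0.001] hi [0.7   0.409 0.033]
bowl_handle 0.86 [118. 249.] 755 med [0.346 0.487 0.015] lo [0.302 0.419 0.001] hi [0.424 0.523 0.048]
bowl_handle 0.64 [167. 151.] 271 med [0.675 0.351 0.009] lo [ 0.651  0.321 -0.001] hi [0.7   0.414 0.033]
bowl_handle 0.58 [184. 193.] 689 med [0.527 0.293 0.015] lo [0.438 0.246 0.001] hi [0.568 0.335 0.048]
bowl_handle 0.51 [185. 259.] 251 med [0.317 0.271 0.007] lo [ 0.283  0.246 -0.002] hi [0.343 0.308 0.033]
tray 0
[... 2650 characters left out ...]
450e+01, -1.48161717e+01]), 'joint_velocities': array([ 0.06649745, -0.03353096, -0.01317691, -0.03265695, -0.01002701,
        0.05876839]), 'effort': array([ 5.81458735e-04, -3.90479386e+01,  1.87622595e+01,  4.22439069e+00,
        1.54729147e-02, -3.39778057e-05]), 'tcp_pos': array([ 0.26779045, -0.5647057 ,  0.24154982]), 'ee_rot': array([[-9.03554799e-01, -4.28472548e-01, -2.43166864e-05],
       [-4.28472548e-01,  9.03554799e-01, -2.27903478e-05],
       [ 3.17364971e-05, -1.01732956e-05, -9.99999999e-01]]), 'wrist_force': array([-0.23056411,  0.2401242 ,  0.60632335]), 'moment': array([ 0.02453764, -0.01956498,  0.01486866]), 'gripper_force': 0.0, 'gripper_width': 1.0002822775807316}
```

View pics/top0.png

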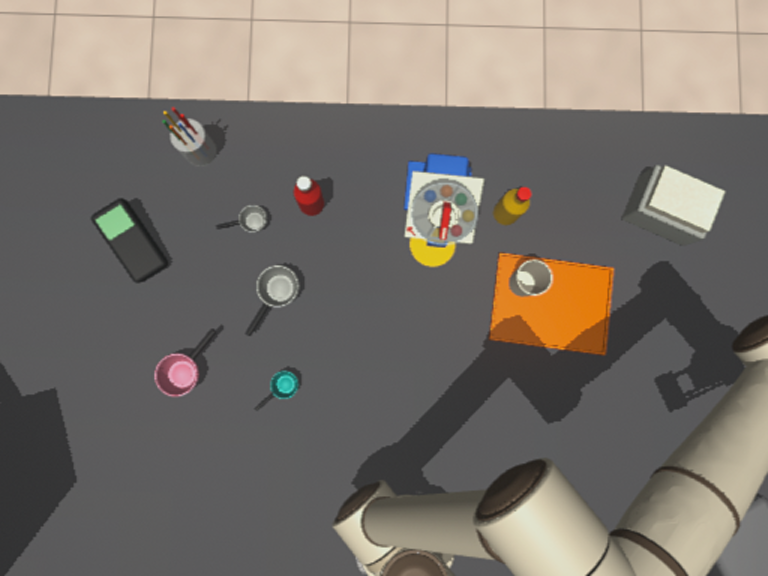

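View pics/side0.png

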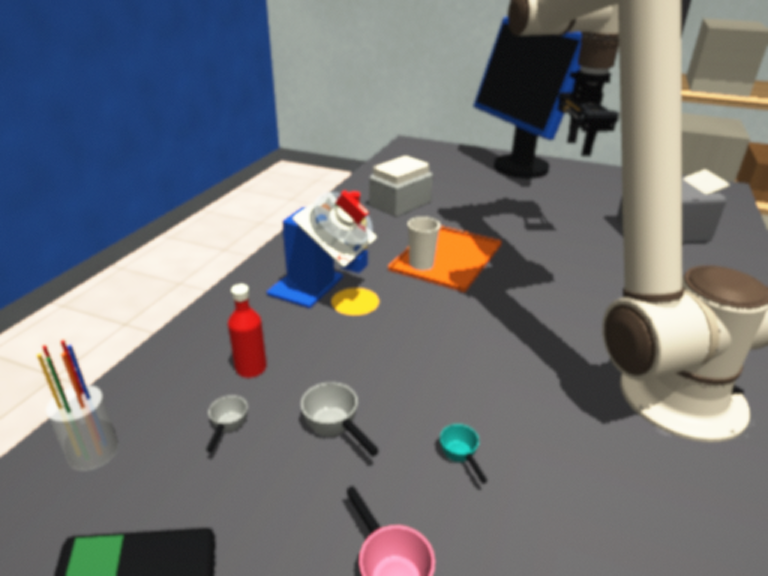

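```bash
cat > m.py <<'E'
from h import *
from scipy.optimize import least_squares
def circ(P):
    f=lambda p:np.hypot(P[:,0]-p[0],P[:,1]-p[1])-p[2]
    return least_squares(f,[*P[:,:2].mean(0),.04],loss="soft_l1",f_scale=.002).x
for n in("top","side"):
    c=capture(n); C=cloud(c); ok=c["z_map"]>0; hsv=cv2.cvtColor(c["frame"],cv2.COLOR_RGB2HSV); H,S,V=[hsv[...,i].astype(int) for i in range(3)]
    near=lambda x,y,r: ok&(np.hypot(C[...,0]-x,C[...,1]-y)<r)
    B=near(.525,.29,.15)&(C[...,2]>.004)&~near(.675,.35,.085)&~near(.7,.22,.07)
    bowlm=B&(V>90)&(S<70); rim=C[bowlm&(C[...,2]>.036)&(C[...,2]<.055)]
    print(n,"bowl",len(rim),circ(rim).round(4),"z",np.percentile(rim[:,2],[50,95]).round(4))
    hd=C[B&(V<70)&(C[...,2]>.028)&(C[...,2]<.06)]; hd=hd[np.hypot(*(hd[:,:2]-circ(rim)[:2]).T)>.05]
    m=hd[:,:2].mean(0);u=np.linalg.svd(hd[:,:2]-m)[2][0]; u*=np.sign(u@(circ(rim)[:2]-m)); s=(hd[:,:2]-circ(rim)[:2])@u
    print(" handle",len(hd),m.round(4),"xaxis ang",np.degrees(np.arctan2(u[1],u[0])).round(1),"from centre",np.degrees(np.arctan2(*(circ(rim)[:2]-m)[::-1])).round(1),"s",np.percentile(s,[1,99]).round(3),"z",np.percentile(hd[:,2],[50,95]).round(4))
    Y=near(.6,-.04,.15)&(H>22)&(H<34)&(S>150)&(abs(C[...,2])<.012); P=C[Y]
    v=np.argwhere(Y); ctr=cv2.findContours(Y.astype(np.uint8),0,1)[0]
    print(" spot",len(P),P[:,:2].min(0).round(3),P[:,:2].max(0).round(3),"z",np.median(P[:,2]).round(4))
    D=near(.66,-.04,.11)&(C[...,2]>.11)&(C[...,2]<.22)&(V>150)&(S<45); P=C[D]
    # RANSAC plane with 35deg tilt
    best=0
    rng=np.random.default_rng(0)
    for _ in range(2000):
        a,b,d=P[rng.choice(len(P),3,0)]; w=np.cross(b-a,d-a); l=np.linalg.norm(w)
        if l<1e-6: continue
        w/=l; w*=np.sign(w[2]); 
        if abs(np.degrees(np.arccos(w[2]))-35)>5: continue
        k=abs((P-a)@w)<.003
        if k.sum()>best: best=k.sum(); bk=k
    Q=P[bk]; m=Q.mean(0); w=np.linalg.svd(Q-m)[2][2]; w*=np.sign(w[2])
    print(" deck",best,m.round(4),"tilt",np.degrees(np.arccos(w[2])).round(1),"x yaw",np.degrees(np.arctan2(-w[1],-w[0])).round(1))
    K=near(.65,-.04,.1)&(C[...,2]>.19)&(S>150)&((H<8)|(H>172)); Q=C[K]; m=Q.mean(0); u=np.linalg.svd(Q-m)[2][0]
    print(" knob",len(Q),m.round(4),u.round(3),Q.min(0).round(3),Q.max(0).round(3),"yaw",np.degrees(np.arctan(u[1]/u[0])).round(1))
    O=near(.5,-.31,.2)&(H>6)&(H<20)&(S>150)&(C[...,2]<.025); r=cv2.minAreaRect(C[O][:,:2].astype(np.float32)*1000); print(" tray",r)
    O=near(.555,-.25,.07)&(C[...,2]>.09)&(S<90); print(" drink",circ(C[O]).round(4))
    np.save(n+"_spot.npy",C[Y]); np.save(n+"_D.npy",C[D])
c=capture("top"); save(c,"crop.png",(100,100,350,240),3)
E
python3 m.py
```

```text
top bowl 119 [0.5288 0.2825 0.0415] z [0.0437 0.0482]
 handle 83 [0.4557 0.3234] xaxis ang -29.9 from centre -29.3 s [-0.117 -0.051] z [0.044  0.0487]
 spot 361 [ 0.585 -0.093] [0.646 0.003] z 0.0013
 deck 469 [ 0.6509 -0.0391  0.1889] tilt 34.5 x yaw -4.5
 knob 86 [ 0.6385 -0.0453  0.2336] [-0.859  0.13  -0.495] [ 0.607 -0.053  0.213] [ 0.665 -0.037  0.248] yaw -8.6
 tray ((509.4420166015625, -307.15924072265625), (258.092529296875, 193.19610595703125), 83.57118225097656)
 drink [ 0.5508 -0.2386  0.0337]
side bowl 271 [0.5294 0.2838 0.0417] z [0.0428 0.0463]
 handle 184 [0.4547 0.3286] xaxis ang -29.4 from centre -31.0 s [-0.118 -0.051] z [0.0427 0.0452]
 spot 305 [ 0.587 -0.096] [0.664 0.002] z 0.0005
 deck 474 [ 0.65   -0.0265  0.1858] tilt 34.9 x yaw -4.5
 knob 190 [ 0.6375 -0.0402  0.2213] [-0.771  0.113 -0.626] [ 0.607 -0.055  0.193] [ 0.667 -0.032  0.246] yaw -8.3
 tray ((513.6649169921875, -318.58544921875), (289.1335144042969, 203.8243408203125), 83.88095092773438)
 drink [ 0.5524 -0.2382  0.0338]
```

View pics/crop.png

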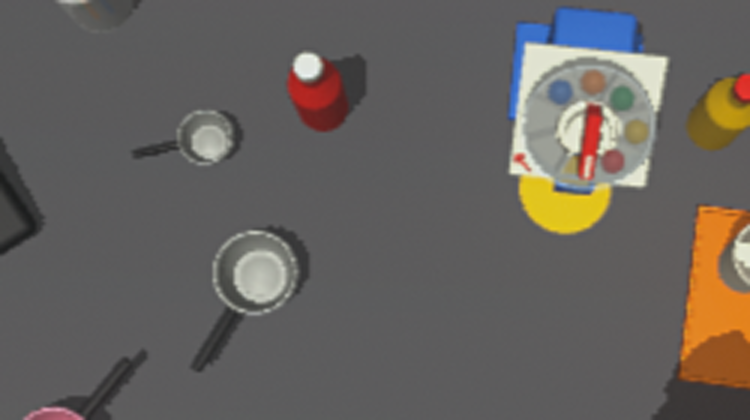

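>>> {"api": "drive_tool", "payload": {"rows": [[100,0,20,10,0,0,0.1],[100,10,30,10,0,0,0.1],[100,10,40,10,0,0,0.1],[100,10,40,10,0,0,0],[100,10,40,10,0,0,0]]}}

```text
time_s: 1.67
tcp_pos: [0.3072, -0.3954, 0.2913]
ee_rot: [[-0.737, -0.676, -0.0], [-0.676, 0.737, 0.0], [0.0, 0.0, -1.0]]
wrist_force: [1.3, -0.5, 0.8]
gripper_width: 0.997
gripper_force: 0.0
```

Run:
```python
from h import *
s=sense(); print(s["joints"].round(1))
for n in("top","side"):
    P=np.load(n+"_D.npy"); 
    for yaw in (-4,-5,-6,-7,-8):
        a=np.radians(yaw); ex=np.array([np.cos(a),np.sin(a),0]); ey=np.array([-ex[1],ex[0],0]); t=np.radians(35)
        # origin of dispenser from spot
        o=np.array([.6345,-.0455,0])+.040*ex
        r=P-o; X=r@ex; Y=r@ey; Z=r[:,2]; up=X*np.cos(t)+(Z-.165)*np.sin(t); h=-X*np.sin(t)+(Z-.165)*np.cos(t)
        k=abs(h)<.008; q=np.c_[up,Y][k].astype(np.float32)*1000
        print(n,yaw,k.sum(),np.median(h[abs(h)<.01]).round(4),[np.round(v,1) for v in cv2.minAreaRect(q)],q.min(0).round(),q.max(0).round())
c=capture("top");S=np.load("top_spot.npy")
from scipy.spatial import ConvexHull
from scipy.optimize import least_squares
hp=S[ConvexHull(S[:,:2]).vertices]; hp=hp[hp[:,0]<.625]
print("spot fit",least_squares(lambda p:np.hypot(hp[:,0]-p[0],hp[:,1]-p[1])-.0485,[.63,-.04]).x)
```

```text
[-33.5   7.9 -11.7  -0.  -70.4 -13.9]
top -4 471 0.001 [array([-0.2, -0.5]), array([134. , 136.4]), np.float64(89.0)] [-69. -68.] [69. 67.]
top -5 470 0.001 [array([-0.2,  0.2]), array([134. , 136.4]), np.float64(89.8)] [-69. -67.] [68. 67.]
top -6 470 0.001 [array([0.6, 0.9]), array([134.8, 134. ]), np.float64(0.7)] [-68. -67.] [68. 68.]
top -7 469 0.001 [array([0.6, 1.6]), array([134.8, 134. ]), np.float64(1.6)] [-68. -67.] [69. 70.]
top -8 466 0.0011 [array([0.6, 2.4]), array([134.8, 134. ]), np.float64(2.4)] [-69. -67.] [70. 71.]
side -4 360 -0.0004 [array([0.3, 0. ]), array([135.6, 138.1]), np.float64(0.5)] [-67. -70.] [68. 69.]
side -5 351 0.0001 [array([0.3, 0.7]), array([135.6, 138.1]), np.float64(1.3)] [-67. -70.] [68. 70.]
side -6 346 0.0006 [array([0.3, 1.5]), array([135.6, 138. ]), np.float64(2.1)] [-68. -70.] [67. 71.]
side -7 341 0.0011 [array([0.3, 2.2]), array([135.6, 138. ]), np.float64(3.0)] [-69. -70.] [67. 72.]
side -8 337 0.0016 [array([0.3, 2.9]), array([135.6, 137.9]), np.float64(3.8)] [-69. -70.] [67. 73.]
spot fit [ 0.63316093 -0.04616712]
```

>>> {"api": "drive_tool", "payload": {"rows": [[100,7,36,-7,0,0,0.094],[100,7,36,-7,0,0,0.094],[100,7,36,-7,0,0,0.094],[100,7,36,-7,0,0,0.094],[100,7,36,-7,0,0,0.094]]}}

```text
time_s: 2.13
tcp_pos: [0.3422, -0.2154, 0.256]
ee_rot: [[-0.347, -0.938, 0.001], [-0.938, 0.347, -0.0], [-0.0, -0.001, -1.0]]
wrist_force: [1.1, 0.3, 0.2]
gripper_width: 1.0
gripper_force: 0.0
```

>>> {"api": "drive_tool", "payload": {"rows": [[100,7,36,-7,0,0,0.094],[100,7,36,-7,0,0,0.094],[100,7,36,-7,0,0,0.094],[100,7,36,-7,0,0,0.094],[100,7,36,-7,0,0,0.094]]}}

```text
time_s: 2.55
tcp_pos: [0.3773, -0.0351, 0.2213]
ee_rot: [[0.117, -0.993, 0.002], [-0.993, -0.117, 0.0], [-0.0, -0.002, -1.0]]
wrist_force: [1.5, 0.6, -0.3]
gripper_width: 1.0
gripper_force: 0.0
```

>>> {"api": "drive_tool", "payload": {"rows": [[100,7,36,-7,0,0,0.094],[80,7,36,-7,0,0,0.094],[60,7,36,-7,0,0,0.094],[60,7,36,-7,0,0,0.094],[60,7,36,-7,0,0,0.094]]}}

```text
time_s: 2.97
tcp_pos: [0.4123, 0.1452, 0.1861]
ee_rot: [[0.554, -0.832, 0.001], [-0.832, -0.554, 0.001], [-0.0, -0.001, -1.0]]
wrist_force: [0.2, 0.3, 1.0]
gripper_width: 0.78
gripper_force: 0.0
```

>>> {"api": "drive_tool", "payload": {"rows": [[60,7,36,-7,0,0,0.094],[60,7,36,-7,0,0,0.094],[60,7,36,-7,0,0,0.094],[60,7,36,-7,0,0,0.094],[60,7,36,-7,0,0,0.094]]}}

```text
time_s: 3.38
tcp_pos: [0.4474, 0.3251, 0.1508]
ee_rot: [[0.871, -0.491, 0.0], [-0.491, -0.871, 0.0], [0.0, -0.0, -1.0]]
wrist_force: [1.1, -0.3, 0.3]
gripper_width: 0.599
gripper_force: 0.0
```

>>> {"api": "drive_tool", "payload": {"rows": [[60,4,2,-30,0,0,0],[60,0,0,-30,0,0,0],[60,0,0,-30,0,0,0],[60,0,0,-16,0,0,0],[60,0,0,-8,0,0,0]]}}

```text
time_s: 3.8
tcp_pos: [0.4502, 0.324, 0.0342]
ee_rot: [[0.868, -0.496, -0.003], [-0.496, -0.868, -0.004], [-0.001, 0.005, -1.0]]
wrist_force: [1.1, 0.0, 0.5]
gripper_width: 0.599
gripper_force: 0.0
```

>>> {"api": "drive_tool", "payload": {"rows": [[30,0,0,0,0,0,0],[10,0,0,0,0,0,0],[0,0,0,0,0,0,0],[0,0,0,0,0,0,0],[0,0,0,0,0,0,0]]}}

```text
time_s: 4.22
tcp_pos: [0.4518, 0.3258, 0.0384]
ee_rot: [[0.868, -0.496, 0.002], [-0.496, -0.868, 0.002], [0.0, -0.003, -1.0]]
wrist_force: [-0.8, 0.3, 0.3]
gripper_width: 0.312
gripper_force: 0.0
```

Run:
```python
from h import *
s=sense();print(s["tcp_pos"],s["gripper_width"],s["gripper_force"],s["joints"].round())
c=capture("side"); save(c,"grip.png",(130,180,330,330),3)
c=capture("top"); C=cloud(c)
```

```text
[0.45180845 0.32576698 0.0384207 ] 0.312006288830865 0.0 [ 52.  29. -23.   0. -38.   8.]
```

View pics/grip.png

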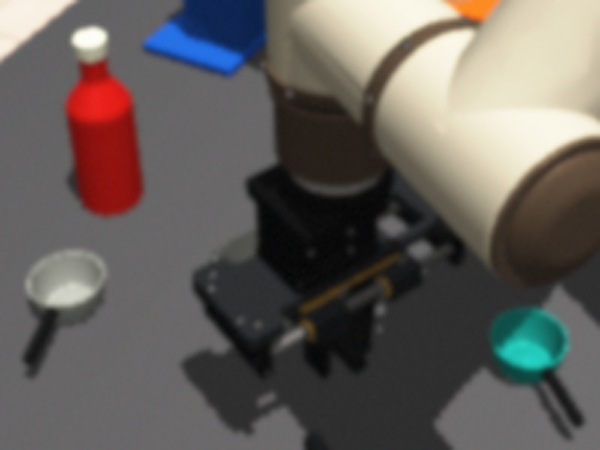

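>>> {"api": "drive_tool", "payload": {"rows": [[0,0,0,0,0,0,0],[0,0,0,0,0,0,0],[0,0,0,0,0,0,0],[0,0,0,0,0,0,0],[0,0,0,0,0,0,0]]}}

```text
time_s: 4.73
tcp_pos: [0.4514, 0.3254, 0.0373]
ee_rot: [[0.869, -0.496, 0.0], [-0.496, -0.869, 0.0], [0.0, -0.001, -1.0]]
wrist_force: [-1.0, 0.2, 1.8]
gripper_width: 0.132
gripper_force: 30.0
```

>>> {"api": "drive_tool", "payload": {"rows": [[0,0,0,5,0,0,0],[0,0,0,10,0,0,0],[0,0,0,10,0,0,0],[0,0,0,10,0,0,0],[0,0,0,5,0,0,0]]}}

```text
time_s: 5.15
tcp_pos: [0.4519, 0.3258, 0.0791]
ee_rot: [[0.869, -0.496, 0.002], [-0.496, -0.869, 0.002], [0.001, -0.003, -1.0]]
wrist_force: [0.3, 0.3, -0.7]
gripper_width: 0.136
gripper_force: 30.0
```

>>> {"api": "drive_tool", "payload": {"rows": [[0,0,-20,0,0,0,0.03],[0,0,-30,0,0,0,0.04],[0,0,-36,0,0,0,0.04],[0,0,-36,0,0,0,0.04],[0,0,-36,0,0,0,0.04]]}}

```text
time_s: 5.57
tcp_pos: [0.451, 0.1658, 0.0776]
ee_rot: [[0.947, -0.32, 0.0], [-0.32, -0.947, 0.0], [0.0, -0.001, -1.0]]
wrist_force: [1.0, 0.2, -0.5]
gripper_width: 0.135
gripper_force: 30.0
```

>>> {"api": "drive_tool", "payload": {"rows": [[0,0,-36,-5,0,0,0.04],[0,0,-36,-5,0,0,0.04],[0,0,-36,-5,0,0,0.04],[0,0,-36,-5,0,0,0.04],[0,4,-36,-5,0,0,0.04]]}}

```text
time_s: 5.98
tcp_pos: [0.4544, -0.0145, 0.0525]
ee_rot: [[0.992, -0.126, 0.0], [-0.126, -0.992, 0.0], [0.0, -0.0, -1.0]]
wrist_force: [0.2, 0.6, -2.0]
gripper_width: 0.133
gripper_force: 30.0
```

>>> {"api": "drive_tool", "payload": {"rows": [[0,4,-20,-2,0,0,0.04],[0,0,-5,0,0,0,0],[0,0,0,0,0,0,0],[0,0,0,0,0,0,0]]}}

```text
time_s: 6.32
tcp_pos: [0.4595, -0.0377, 0.0504]
ee_rot: [[0.996, -0.09, 0.001], [-0.09, -0.996, 0.0], [0.001, -0.0, -1.0]]
wrist_force: [-0.8, 0.6, -1.1]
gripper_width: 0.132
gripper_force: 30.0
```

Run:
```python
from h import *
s=sense();print(s["tcp_pos"],s["joints"].round(),s["ee_rot"].round(3))
c=capture("side"); save(c,"pre.png",(130,100,330,250),3)
d=masks_of("bowl",c)
C=cloud(c);ok=c["z_map"]>0
from scipy.optimize import least_squares
for q in d[:3]:
    P=C[q["region"]&ok]; f=c["frame"][q["region"]&ok].astype(int); b=f.min(1)>90
    print(q["p"],q["xy"],P.mean(0).round(3),np.percentile(P,[2,98],0).round(3))
```

```text
[ 0.45950164 -0.03766021  0.05043777] [ 16.  21. -36.   0. -34.  69.] [[ 0.996 -0.09   0.001]
 [-0.09  -0.996  0.   ]
 [ 0.001 -0.    -1.   ]]
0.82 [310.7, 295.4] [0.321 0.265 0.017] [[0.276 0.237 0.001]
 [0.351 0.319 0.03 ]]
0.73 [150.3, 276.3] [0.676 0.347 0.018] [[0.648 0.317 0.002]
 [0.702 0.414 0.031]]
0.68 [259.7, 197.7] [ 0.553 -0.042  0.039] [[ 0.438 -0.086  0.007]
 [ 0.594 -0.002  0.057]]
```

View pics/pre.png

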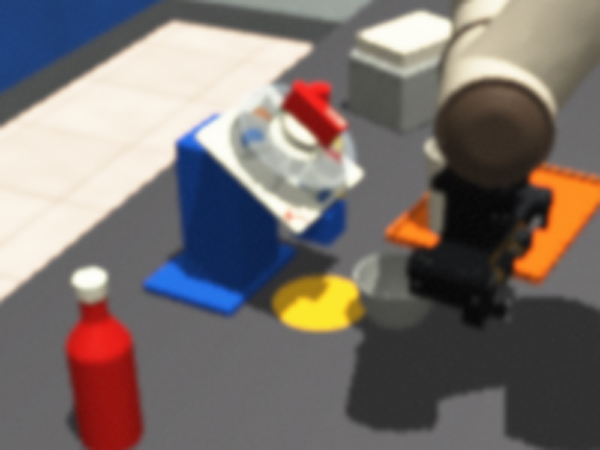

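>>> {"api": "drive_tool", "payload": {"rows": [[0,10,0,0,0,0,0],[0,20,0,-2,0,0,0],[0,20,0,-2,0,0,0],[0,20,0,-2,0,0,0],[0,15,0,-2,0,0,0]]}}

```text
time_s: 6.83
tcp_pos: [0.5471, -0.0365, 0.0422]
ee_rot: [[0.996, -0.086, 0.002], [-0.086, -0.996, 0.0], [0.002, -0.0, -1.0]]
wrist_force: [0.0, -0.6, -1.0]
gripper_width: 0.137
gripper_force: 30.0
```

>>> {"api": "drive_tool", "payload": {"rows": [[0,0,0,-2,0,0,0],[0,0,0,-2,0,0,0],[0,0,0,-1,0,0,0],[0,0,0,0,0,0,0]]}}

```text
time_s: 7.17
tcp_pos: [0.5447, -0.0372, 0.0374]
ee_rot: [[0.996, -0.087, 0.002], [-0.087, -0.996, 0.0], [0.002, -0.0, -1.0]]
wrist_force: [-0.1, 0.5, 0.3]
gripper_width: 0.132
gripper_force: 30.0
```

Run:
```python
from h import *
s=sense();print(s["tcp_pos"],s["wrist_force"])
c=capture("side"); save(c,"at.png",(160,120,310,232),4)
d=masks_of("bowl",c)
C=cloud(c);ok=c["z_map"]>0
for q in d[:4]:
    P=C[q["region"]&ok]
    print(q["p"],q["xy"],P.mean(0).round(3),np.percentile(P,[2,98],0).round(3))
```

```text
[ 0.5446671  -0.03724281  0.03741232] [-0.07829414  0.47976423  0.28637888]
0.62 [260.9, 365.8] [0.358 0.459 0.024] [[0.304 0.42  0.002]
 [0.427 0.497 0.046]]
0.61 [148.9, 277.6] [0.677 0.349 0.018] [[0.648 0.318 0.002]
 [0.702 0.416 0.031]]
0.59 [234.8, 198.7] [ 0.631 -0.033  0.028] [[ 0.522 -0.08   0.   ]
 [ 0.676  0.047  0.09 ]]
0.58 [309.7, 300.0] [0.32  0.266 0.017] [[ 0.278  0.237 -0.001]
 [ 0.351  0.317  0.031]]
```

View pics/at.png

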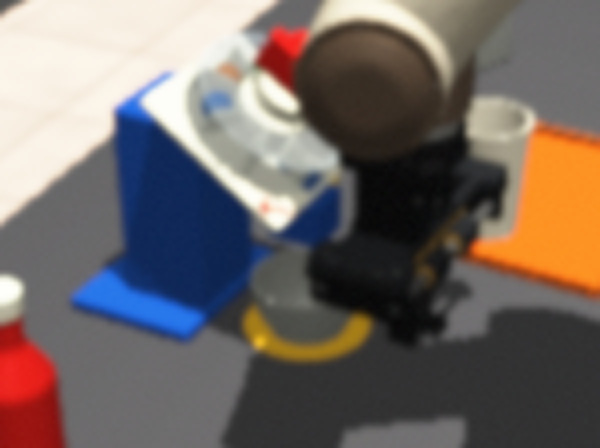

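>>> {"api": "drive_tool", "payload": {"rows": [[20,0,0,0,0,0,0],[30,0,0,0,0,0,0],[45,0,0,0,0,0,0],[45,0,0,0,0,0,0],[45,0,0,0,0,0,0]]}}

```text
time_s: 7.68
tcp_pos: [0.544, -0.038, 0.037]
ee_rot: [[0.996, -0.089, -0.0], [-0.089, -0.996, -0.0], [-0.0, 0.0, -1.0]]
wrist_force: [-0.3, -0.7, 0.7]
gripper_width: 0.402
gripper_force: 0.0
```

>>> {"api": "drive_tool", "payload": {"rows": [[45,-10,1,0,0,0,0],[45,-20,2,0,0,0,0],[45,-30,3,0,0,0,0],[45,-20,0,15,0,0,0],[45,0,0,40,0,0,0]]}}

```text
time_s: 8.1
tcp_pos: [0.4548, -0.0334, 0.0874]
ee_rot: [[0.996, -0.091, -0.019], [-0.091, -0.996, -0.003], [-0.018, 0.005, -1.0]]
wrist_force: [0.6, 1.1, -1.3]
gripper_width: 0.45
gripper_force: 0.0
```

>>> {"api": "drive_tool", "payload": {"rows": [[45,0,0,40,-0.0107,-0.122,0],[45,0,0,40,-0.0107,-0.122,0],[45,0,0,40,-0.0107,-0.122,0],[45,0,0,40,-0.0107,-0.122,0],[45,0,0,37,-0.0107,-0.122,0]]}}

```text
time_s: 8.52
tcp_pos: [0.4641, -0.0313, 0.289]
ee_rot: [[0.817, -0.087, 0.57], [-0.073, -0.996, -0.048], [0.572, -0.003, -0.82]]
wrist_force: [1.3, -2.1, 0.6]
gripper_width: 0.448
gripper_force: 0.0
```

>>> {"api": "drive_tool", "payload": {"rows": [[45,35,-3,0,0,0,0],[45,35,-3,0,0,0,0],[45,30,-3,0,0,0,0],[45,20,-1,0,0,0,0],[45,0,0,0,0,0,0]]}}

```text
time_s: 8.93
tcp_pos: [0.5878, -0.0423, 0.2859]
ee_rot: [[0.821, -0.09, 0.564], [-0.074, -0.996, -0.051], [0.566, -0.0, -0.825]]
wrist_force: [0.2, -0.9, -0.1]
gripper_width: 0.449
gripper_force: 0.0
```

Run:
```python
from h import *
s=sense();print(s["tcp_pos"],s["joints"].round(),s["ee_rot"].round(3),s["gripper_width"])
c=capture("side"); save(c,"pk.png",(160,90,310,202),4)
C=cloud(c);ok=c["z_map"]>0;d=masks_of("bowl",c)
for q in d[:4]:
    P=C[q["region"]&ok]
    print(q["p"],q["xy"],P.mean(0).round(3),np.percentile(P,[2,98],0).round(3))
R=s["ee_rot"]; K=np.array([.638,-.046,.216]); a=np.radians(-5)
dd=np.array([.574*np.cos(a),.574*np.sin(a),-.819]); print("z err deg",np.degrees(np.arccos(R[:,2]@dd)),"K rel in tool",R.T@(K-s["tcp_pos"]))
```

```text
[ 0.58777347 -0.04231506  0.28585074] [ 15.   3. -37.  33. -21.  42.] [[ 0.821 -0.09   0.564]
 [-0.074 -0.996 -0.051]
 [ 0.566 -0.    -0.825]] 0.44868079722694876
0.94 [259.6, 367.5] [0.357 0.459 0.024] [[0.305 0.421 0.003]
 [0.426 0.494 0.046]]
0.93 [237.0, 194.5] [ 0.622 -0.045  0.029] [[ 0.526 -0.085  0.003]
 [ 0.673 -0.002  0.045]]
0.65 [312.5, 296.1] [0.32  0.265 0.017] [[ 0.277  0.237 -0.001]
 [ 0.351  0.318  0.03 ]]
0.63 [150.5, 276.8] [0.677 0.345 0.017] [[0.648 0.318 0.002]
 [0.703 0.411 0.031]]
z err deg nan K rel in tool [ 0.00199477 -0.00081717  0.08608578]<stdin>:9: RuntimeWarning: invalid value encountered in arccos
```

View pics/pk.png

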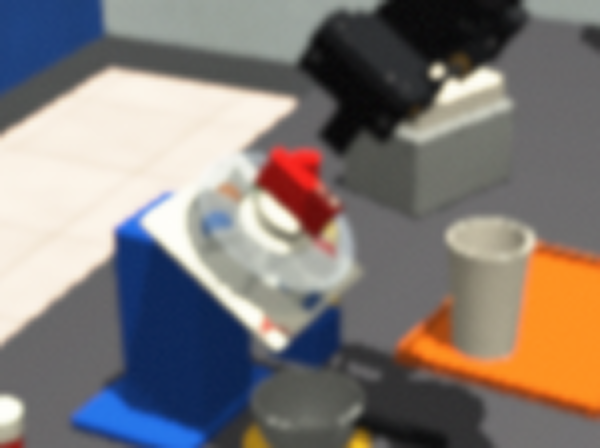

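>>> {"api": "drive_tool", "payload": {"rows": [[45,12,-1,-17,0,0,0],[45,14,-1,-19,0,0,0],[45,12,-1,-16,0,0,0],[45,7,0,-9,0,0,0],[45,3,0,-5,0,0,0]]}}

```text
time_s: 9.45
tcp_pos: [0.6333, -0.0466, 0.2247]
ee_rot: [[0.83, -0.09, 0.551], [-0.076, -0.996, -0.049], [0.553, -0.001, -0.833]]
wrist_force: [0.3, -0.8, 0.6]
gripper_width: 0.451
gripper_force: 0.0
```

>>> {"api": "drive_tool", "payload": {"rows": [[45,0,0,0,0,0,0],[30,0,0,0,0,0,0]]}}

```text
time_s: 9.62
tcp_pos: [0.6343, -0.0452, 0.2275]
ee_rot: [[0.827, -0.088, 0.555], [-0.075, -0.996, -0.047], [0.557, -0.003, -0.831]]
wrist_force: [0.4, -0.5, 0.4]
gripper_width: 0.424
gripper_force: 0.0
```

Run:
```python
from h import *
s=sense();print(s["tcp_pos"],s["wrist_force"],s["ee_rot"].round(3),s["gripper_width"])
c=capture("top"); save(c,"knob.png",(240,90,340,165),6)
R=s["ee_rot"]; K=np.array([.638,-.046,.216]);print("K rel in tool",R.T@(K-s["tcp_pos"]))
```

```text
[ 0.63433027 -0.04521286  0.22745412] [ 0.36907216 -0.5366507   0.41630014] [[ 0.827 -0.088  0.555]
 [-0.075 -0.996 -0.047]
 [ 0.557 -0.003 -0.831]] 0.4236400303650775
K rel in tool [-0.00328068  0.00048964  0.01158796]
```

View pics/knob.png

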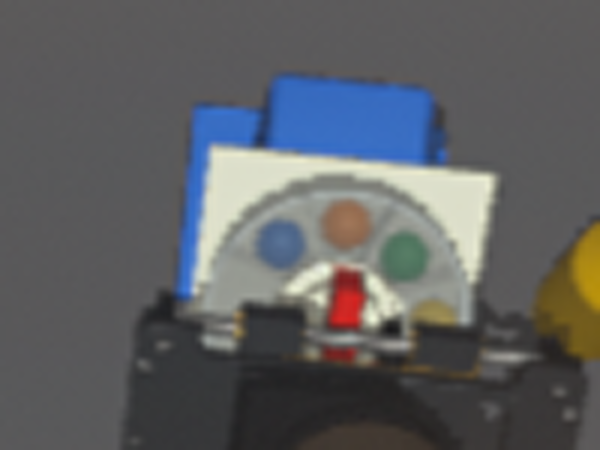

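>>> {"api": "drive_tool", "payload": {"rows": [[40,1,0,-4,-0.001,-0.011,0],[30,0.5,0,-4,-0.001,-0.011,0],[30,0,0,0,0,0,0],[20,0,0,0,0,0,0]]}}

```text
time_s: 10.0
tcp_pos: [0.6376, -0.0464, 0.2288]
ee_rot: [[0.826, -0.087, 0.557], [-0.074, -0.996, -0.047], [0.559, -0.003, -0.829]]
wrist_force: [-0.2, -0.5, 0.1]
gripper_width: 0.29
gripper_force: 0.0
```

Run:
```python
from h import *
s=sense();print(s["tcp_pos"],s["wrist_force"],s["ee_rot"].round(3),s["gripper_width"],s["joints"].round(1))
R=s["ee_rot"]; K=np.array([.638,-.046,.216]);print("K rel in tool",R.T@(K-s["tcp_pos"]))
```

```text
[ 0.63756327 -0.04635118  0.22875661] [-0.18486533 -0.54564148  0.12503636] [[ 0.826 -0.087  0.557]
 [-0.074 -0.996 -0.047]
 [ 0.559 -0.003 -0.829]] 0.2899404523321797 [  8.1  10.7 -40.2  51.3  -9.2  28. ]
K rel in tool [-0.00680025 -0.00035361  0.0108017 ]
```

>>> {"api": "drive_tool", "payload": {"rows": [[30,-1,0,0,-0.021,0.02,-0.015],[30,-1,0,-2,-0.021,0.02,-0.015],[30,0,0,-4,0,0,0],[30,0,0.5,-3,0,0,0],[30,0,0,0,0,0,0]]}}

```text
time_s: 10.42
tcp_pos: [0.6357, -0.0457, 0.2195]
ee_rot: [[0.845, -0.116, 0.522], [-0.075, -0.992, -0.098], [0.529, 0.043, -0.848]]
wrist_force: [-0.3, 0.9, 0.0]
gripper_width: 0.298
gripper_force: 0.4
```

```bash
cat > k.py <<'E'
from h import *
s=sense();print(s["time_s"],s["tcp_pos"].round(4),s["wrist_force"].round(1),s["ee_rot"].round(3).tolist(),s["gripper_width"].round(3),s["joints"].round(1))
R=s["ee_rot"]; K=np.array([.638,-.046,.216]);a=np.radians(-5);t=np.radians(35)
D=np.array([[np.cos(a),-np.sin(a),0],[np.sin(a),np.cos(a),0],[0,0,1]])@np.array([[np.cos(t),0,-np.sin(t)],[0,1,0],[np.sin(t),0,np.cos(t)]]) # x up-slope,y,z axis
x=D.T@R[:,0]; print("K rel tool mm",(R.T@(K-s["tcp_pos"])*1000).round(1),"turn cw deg",-np.degrees(np.arctan2(x[1],x[0])).round(1),"lean deg",np.degrees(np.arccos(min(1,-R[:,2]@D[:,2]))).round(1))
E
python3 k.py
```

```text
Traceback (most recent call last):
  File "k.py", line 2, in <module>
    s=sense();print(s["time_s"],s["tcp_pos"].round(4),s["wrist_force"].round(1),s["ee_rot"].round(3).tolist(),s["gripper_width"].round(3),s["joints"].round(1))
                                                                                                              ^^^^^^^^^^^^^^^^^^^^^^^^
AttributeError: 'float' object has no attribute 'round'
```

>>> {"api": "drive_tool", "payload": {"rows": [[10,0,0,0,0,0,0],[0,0,0,0,0,0,0],[0,0,0,0,0,0,0],[0,0,0,0,0,0,0],[0,0,0,0,0,0,0]]}}

```text
time_s: 10.83
tcp_pos: [0.6354, -0.0457, 0.2191]
ee_rot: [[0.846, -0.116, 0.521], [-0.076, -0.992, -0.098], [0.528, 0.043, -0.848]]
wrist_force: [-2.0, 1.3, 1.0]
gripper_width: 0.162
gripper_force: 29.8
```

```bash
sed -i 's/s\["gripper_width"\].round(3)/s["gripper_width"]/' k.py; python3 k.py
```

```text
10.8333 [ 0.6354 -0.0457  0.2191] [-2.   1.3  1. ] [[0.846, -0.116, 0.521], [-0.076, -0.992, -0.098], [0.528, 0.043, -0.848]] 0.1624707580846553 [  9.4  11.7 -39.8  52.7 -13.2  25.5]
K rel tool mm [ 0.5 -0.1  4. ] turn cw deg 0.1 lean deg 4.3
```

>>> {"api": "drive_tool", "payload": {"rows": [[0,0,0,0,0.0313,-0.0059,-0.0509],[0,0,0,0,0.0313,-0.0059,-0.0509],[0,0,0,0,0.0313,-0.0059,-0.0509],[0,0,0,0,0.0313,-0.0059,-0.0509],[0,0,0,0,0.0313,-0.0059,-0.0509]]}}

```text
time_s: 11.25
tcp_pos: [0.6355, -0.0453, 0.2192]
ee_rot: [[0.773, -0.362, 0.521], [-0.368, -0.925, -0.096], [0.517, -0.117, -0.848]]
wrist_force: [-1.8, 2.0, 2.1]
gripper_width: 0.168
gripper_force: 30.5
```

>>> {"api": "drive_tool", "payload": {"rows": [[0,0,0,0,0.0313,-0.0059,-0.0509],[0,0,0,0,0.0313,-0.0059,-0.0509],[0,0,0,0,0.0313,-0.0059,-0.0509],[0,0,0,0,0.0313,-0.0059,-0.0509],[0,0,0,0,0.0313,-0.0059,-0.0509]]}}

```text
time_s: 11.67
tcp_pos: [0.6357, -0.045, 0.2193]
ee_rot: [[0.631, -0.574, 0.522], [-0.626, -0.774, -0.095], [0.459, -0.266, -0.848]]
wrist_force: [-2.8, 2.1, 1.1]
gripper_width: 0.164
gripper_force: 30.7
```

>>> {"api": "drive_tool", "payload": {"rows": [[0,0,0,0,0.0313,-0.0059,-0.0509],[0,0,0,0,0.0313,-0.0059,-0.0509],[0,0,0,0,0.0313,-0.0059,-0.0509],[0,0,0,0,0,0,0],[0,0,0,0,0,0,0]]}}

```text
time_s: 12.08
tcp_pos: [0.6359, -0.0449, 0.2194]
ee_rot: [[0.521, -0.675, 0.522], [-0.751, -0.653, -0.095], [0.406, -0.343, -0.847]]
wrist_force: [-2.3, 4.2, 1.1]
gripper_width: 0.17
gripper_force: 30.5
```

```bash
python3 k.py
python3 - <<'E'
from h import *
c=capture("side"); C=cloud(c); save(c,"c1.png",(170,110,300,207),5)
for l in("sweet1_center","bowl"):
    for d in masks_of(l,c)[:3]:
        P=C[d["region"]&(c["z_map"]>0)]; print(l,d["p"],d["xy"],np.median(P,0).round(3))
E
```

```text
12.0833 [ 0.6359 -0.0449  0.2194] [-2.3  4.2  1.1] [[0.521, -0.675, 0.522], [-0.751, -0.653, -0.095], [0.406, -0.343, -0.847]] 0.17017812039384275 [  9.4  11.7 -39.8  52.6 -13.1 -19.1]
K rel tool mm [0.5 0.5 4.1] turn cw deg 44.7 lean deg 4.2
sweet1_center 0.47 [232.1, 144.5] [ 0.642 -0.029  0.202]
sweet1_center 0.32 [235.6, 193.4] [ 0.627 -0.036  0.032]
bowl 0.78 [310.9, 296.3] [0.323 0.256 0.018]
bowl 0.76 [147.6, 275.8] [0.678 0.34  0.02 ]
bowl 0.75 [239.3, 195.3] [ 0.629 -0.037  0.032]
```

View pics/c1.png

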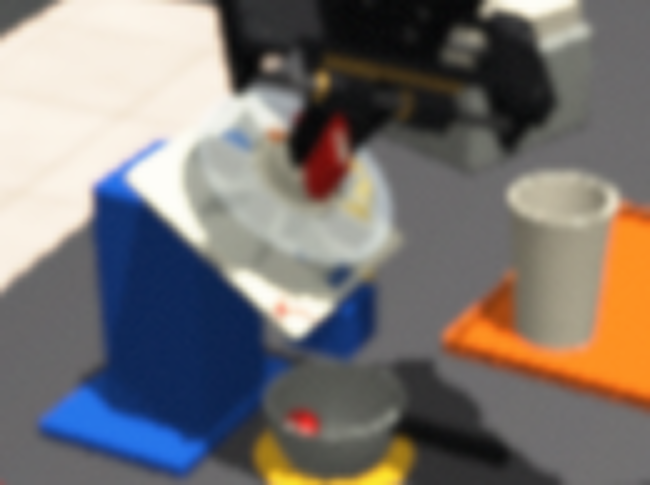

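>>> {"api": "drive_tool", "payload": {"rows": [[0,0,0,0,0.0313,-0.0058,-0.0509],[0,0,0,0,0.0313,-0.0058,-0.0509],[0,0,0,0,0.0313,-0.0058,-0.0509],[0,0,0,0,0.0313,-0.0058,-0.0509],[0,0,0,0,0.0313,-0.0058,-0.0509]]}}

```text
time_s: 12.65
tcp_pos: [0.6362, -0.0449, 0.2197]
ee_rot: [[0.296, -0.8, 0.522], [-0.912, -0.4, -0.095], [0.285, -0.448, -0.847]]
wrist_force: [0.7, 4.3, -0.7]
gripper_width: 0.168
gripper_force: 30.1
```

>>> {"api": "drive_tool", "payload": {"rows": [[0,0,0,0,0.0313,-0.0058,-0.0509],[0,0,0,0,0.0313,-0.0058,-0.0509],[0,0,0,0,0.0313,-0.0058,-0.0509],[0,0,0,0,0.0313,-0.0058,-0.0509],[0,0,0,0,0.0313,-0.0058,-0.0509]]}}

```text
time_s: 13.07
tcp_pos: [0.6365, -0.045, 0.2199]
ee_rot: [[0.046, -0.852, 0.522], [-0.989, -0.111, -0.095], [0.139, -0.512, -0.847]]
wrist_force: [0.1, 5.0, -0.1]
gripper_width: 0.169
gripper_force: 29.9
```

>>> {"api": "drive_tool", "payload": {"rows": [[0,0,0,0,0.0313,-0.0058,-0.0509],[0,0,0,0,0.0313,-0.0058,-0.0509],[0,0,0,0,0.0313,-0.0058,-0.0509],[0,0,0,0,0,0,0],[0,0,0,0,0,0,0]]}}

```text
time_s: 13.48
tcp_pos: [0.6366, -0.0451, 0.22]
ee_rot: [[-0.104, -0.846, 0.522], [-0.993, 0.063, -0.095], [0.047, -0.529, -0.847]]
wrist_force: [2.2, 4.6, -0.6]
gripper_width: 0.164
gripper_force: 29.8
```

```bash
python3 k.py
```

```text
13.4833 [ 0.6366 -0.0451  0.22  ] [ 2.2  4.6 -0.6] [[-0.104, -0.846, 0.522], [-0.993, 0.063, -0.095], [0.047, -0.529, -0.847]] 0.16394498397318963 [  9.6  11.7 -39.6  52.1 -13.2 -63.2]
K rel tool mm [0.6 0.8 4.2] turn cw deg 89.2 lean deg 4.2
```

>>> {"api": "drive_tool", "payload": {"rows": [[0,0,0,0,0.0313,-0.0058,-0.0509],[0,0,0,0,0.0313,-0.0058,-0.0509],[0,0,0,0,0.0313,-0.0058,-0.0509],[0,0,0,0,0.0313,-0.0058,-0.0509],[0,0,0,0,0.0313,-0.0058,-0.0509]]}}

```text
time_s: 13.9
tcp_pos: [0.6367, -0.0453, 0.2201]
ee_rot: [[-0.352, -0.777, 0.522], [-0.929, 0.356, -0.095], [-0.112, -0.519, -0.847]]
wrist_force: [2.7, 4.0, -0.9]
gripper_width: 0.166
gripper_force: 29.6
```

>>> {"api": "drive_tool", "payload": {"rows": [[0,0,0,0,0.0313,-0.0058,-0.0509],[0,0,0,0,0.0313,-0.0058,-0.0509],[0,0,0,0,0.0313,-0.0058,-0.0509],[0,0,0,0,0.0313,-0.0058,-0.0509],[0,0,0,0,0.0313,-0.0058,-0.0509]]}}

```text
time_s: 14.32
tcp_pos: [0.6367, -0.0455, 0.2201]
ee_rot: [[-0.566, -0.638, 0.522], [-0.782, 0.616, -0.095], [-0.261, -0.462, -0.847]]
wrist_force: [3.5, 4.5, -0.4]
gripper_width: 0.16
gripper_force: 29.8
```

>>> {"api": "drive_tool", "payload": {"rows": [[0,0,0,0,0.0313,-0.0058,-0.0509],[0,0,0,0,0.0313,-0.0058,-0.0509],[0,0,0,0,0.0313,-0.0058,-0.0509],[0,0,0,0,0,0,0],[0,0,0,0,0,0,0]]}}

```text
time_s: 14.73
tcp_pos: [0.6367, -0.0455, 0.2202]
ee_rot: [[-0.669, -0.528, 0.522], [-0.662, 0.744, -0.095], [-0.339, -0.409, -0.847]]
wrist_force: [3.5, 4.0, 0.8]
gripper_width: 0.156
gripper_force: 30.0
```

```bash
python3 k.py
python3 - <<'E'
from h import *
c=capture("side"); C=cloud(c); save(c,"c3.png",(170,110,300,207),5)
E
```

```text
14.7333 [ 0.6367 -0.0455  0.2202] [3.5 4.  0.8] [[-0.669, -0.528, 0.522], [-0.662, 0.744, -0.095], [-0.339, -0.409, -0.847]] 0.15639512268610503 [   9.6   11.7  -39.5   51.8  -13.3 -107.7]
K rel tool mm [0.9 0.7 4.2] turn cw deg 134.0 lean deg 4.1
```

View pics/c3.png

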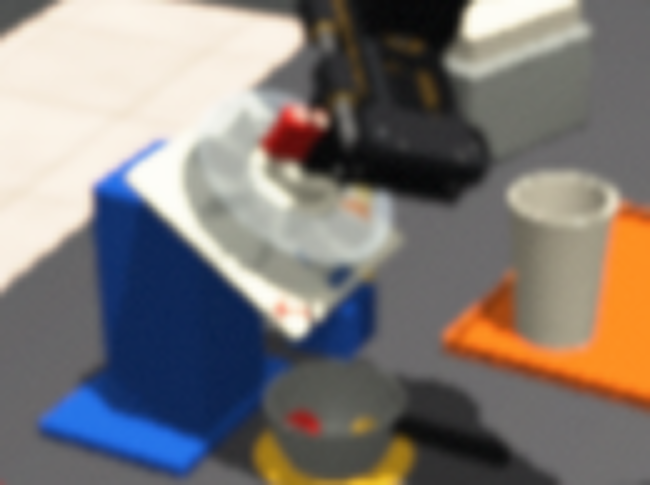

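>>> {"api": "drive_tool", "payload": {"rows": [[45,0,0,0,0,0,0],[45,0,0,0,0,0,0],[45,0,0,0,0,0,0],[45,0,0,0,0,0,0],[45,-3,0.5,5,0,0,0]]}}

```text
time_s: 15.2
tcp_pos: [0.6314, -0.0468, 0.2224]
ee_rot: [[-0.674, -0.527, 0.517], [-0.659, 0.746, -0.098], [-0.334, -0.407, -0.85]]
wrist_force: [-0.8, 0.6, 0.6]
gripper_width: 0.417
gripper_force: 0.0
```

>>> {"api": "drive_tool", "payload": {"rows": [[45,-8,1.5,13,0,0,0],[45,-16,3,26,0,0,0],[45,-16,3,26,0,0,0],[45,-20,0,20,0.0597,-0.0109,-0.0968],[45,-20,0,10,0.0597,-0.0109,-0.0968]]}}

```text
time_s: 15.62
tcp_pos: [0.5525, -0.0377, 0.3222]
ee_rot: [[-0.774, -0.356, 0.523], [-0.468, 0.879, -0.094], [-0.426, -0.318, -0.847]]
wrist_force: [-0.2, 0.9, 0.8]
gripper_width: 0.45
gripper_force: 0.0
```

>>> {"api": "drive_tool", "payload": {"rows": [[45,-20,0,0,0.0597,-0.0109,-0.0968],[45,-20,0,0,0.0597,-0.0109,-0.0968],[45,-10,0,0,0.0597,-0.0109,-0.0968],[45,0,0,0,0.0597,-0.0109,-0.0968],[45,0,0,0,0.0597,-0.0109,-0.0968]]}}

```text
time_s: 16.03
tcp_pos: [0.5011, -0.0387, 0.319]
ee_rot: [[-0.846, 0.119, 0.52], [0.081, 0.992, -0.094], [-0.527, -0.038, -0.849]]
wrist_force: [0.3, -0.3, -0.3]
gripper_width: 0.449
gripper_force: 0.0
```

>>> {"api": "drive_tool", "payload": {"rows": [[45,0,0,-10,0.02,0.11,0],[45,0,0,-20,0.02,0.11,0],[45,0,0,-20,0.02,0.11,0],[45,0,0,-20,0.02,0.11,0],[45,0,0,-20,0.02,0.11,0]]}}

```text
time_s: 16.45
tcp_pos: [0.5023, -0.0378, 0.2292]
ee_rot: [[-0.995, 0.102, -0.006], [0.102, 0.995, 0.004], [0.006, 0.003, -1.0]]
wrist_force: [-0.1, -0.8, 0.0]
gripper_width: 0.451
gripper_force: 0.0
```

```bash
python3 k.py
cat > s.py <<'E'
from h import *
from scipy.optimize import least_squares
for n in("side","top"):
    c=capture(n); C=cloud(c);ok=c["z_map"]>0; hsv=cv2.cvtColor(c["frame"],cv2.COLOR_RGB2HSV).astype(int);H,S,V=[hsv[...,i] for i in range(3)]
    for q in masks_of("bowl",c)[:5]:
        P=C[q["region"]&ok]; print(n,round(q["p"],2),np.round(q["xy"]),P.mean(0).round(3),np.percentile(P,[2,98],0).round(3).tolist())
    Z=C[...,2]
    for nm,a,b in(("red",-8,8),("orange",9,17),("yellow",22,34),("green",45,85),("blue",100,125)):
        k=ok&(((H>=a)&(H<=b))|((a<0)&(H>=180+a)))&(S>90)&(V>50)&(np.abs(C[...,0]-.63)<.2)&(np.abs(C[...,1]+.045)<.1)&(Z>.009)
        L,_,st,ce=cv2.connectedComponentsWithStats(k.astype(np.uint8))
        for i in range(1,L):
            if st[i,4]>=5: print(n,nm,st[i,4],ce[i].round(),np.median(C[_==i],0).round(3))
E
python3 s.py
```

```text
16.45 [ 0.5023 -0.0378  0.2292] [-0.1 -0.8  0. ] [[-0.995, 0.102, -0.006], [0.102, 0.995, 0.004], [0.006, 0.003, -1.0]] 0.45145151585125826 [  14.    11.   -17.    -0.3  -62.3 -109.7]
K rel tool mm [-135.9    5.6   12.4] turn cw deg -178.9 lean deg 35.3
side 0.96 [259. 366.] [0.357 0.459 0.025] [[0.305, 0.42, 0.003], [0.426, 0.498, 0.046]]
side 0.93 [311. 300.] [0.32  0.266 0.017] [[0.276, 0.237, 0.001], [0.351, 0.32, 0.031]]
side 0.75 [237. 196.] [ 0.619 -0.044  0.03 ] [[0.522, -0.085, 0.002], [0.674, -0.001, 0.046]]
side 0.59 [150. 276.] [0.679 0.346 0.017] [[0.649, 0.318, 0.002], [0.703, 0.41, 0.031]]
side red 203 [234. 138.] [ 0.637 -0.039  0.219]
side red 28 [230. 194.] [ 0.651 -0.039  0.025]
side orange 94 [284.   5.] [ 0.5   -0.014  0.574]
side orange 45 [293.  73.] [ 0.469 -0.019  0.428]
side orange 6 [289. 117.] [ 0.479 -0.043  0.307]
side orange 5 [241. 151.] [ 0.624 -0.062  0.17 ]
side blue 1465 [202. 178.] [ 0.736 -0.015  0.067]
side blue 5 [237. 165.] [ 0.619 -0.024  0.144]
side blue 142 [239. 175.] [ 0.618 -0.029  0.102]
top 0.88 [121. 246.] [0.349 0.483 0.022] [[0.302, 0.417, 0.001], [0.427, 0.524, 0.049]]
top 0.78 [191. 256.] [0.321 0.271 0.012] [[0.28, 0.244, -0.0], [0.349, 0.313, 0.033]]
top 0.6 [167. 147.] [0.676 0.358 0.013] [[0.65, 0.32, -0.002], [0.702, 0.417, 0.034]]
top red 138 [296. 147.] [ 0.634 -0.046  0.228]
top red 15 [273. 153.] [0.636 0.012 0.137]
top orange 16 [306. 153.] [ 0.631 -0.078  0.178]
top orange 8 [335. 176.] [ 0.507 -0.078  0.565]
top orange 5 [329. 211.] [ 0.458 -0.12   0.304]
top green 19 [281. 163.] [ 0.627 -0.021  0.029]
top blue 504 [292. 112.] [ 0.762 -0.041  0.174]
top blue 34 [312. 143.] [ 0.655 -0.093  0.195]
```

>>> {"api": "drive_tool", "payload": {"rows": [[45,14,0.5,-20,0,0,0.016],[45,20,0,-36,0,0,0],[45,0,0,-36,0,0,0],[45,0,0,-36,0,0,0],[45,0,0,-30,0,0,0]]}}

```text
time_s: 17.07
tcp_pos: [0.5353, -0.0376, 0.071]
ee_rot: [[-0.996, 0.086, 0.001], [0.086, 0.996, 0.001], [-0.0, 0.001, -1.0]]
wrist_force: [0.1, -0.2, -0.4]
gripper_width: 0.446
gripper_force: 0.0
```

>>> {"api": "drive_tool", "payload": {"rows": [[45,0,0,-20,0,0,0],[45,0,0,-10,0,0,0],[40,0,0,-3,0,0,0],[30,0,0,0,0,0,0],[20,0,0,0,0,0,0]]}}

```text
time_s: 17.48
tcp_pos: [0.5375, -0.0373, 0.0401]
ee_rot: [[-0.996, 0.086, 0.002], [0.086, 0.996, 0.001], [-0.002, 0.002, -1.0]]
wrist_force: [0.7, -0.6, -0.4]
gripper_width: 0.328
gripper_force: 0.0
```

>>> {"api": "drive_tool", "payload": {"rows": [[15,0,0,0,0,0,0],[0,0,0,0,0,0,0],[0,0,0,0,0,0,0],[0,0,0,0,0,0,0],[0,0,0,0,0,0,0]]}}

```text
time_s: 17.9
tcp_pos: [0.537, -0.0374, 0.0388]
ee_rot: [[-0.996, 0.087, 0.0], [0.087, 0.996, 0.001], [-0.0, 0.001, -1.0]]
wrist_force: [-2.3, -0.3, 3.3]
gripper_width: 0.136
gripper_force: 30.0
```

```bash
python3 k.py; python3 s.py | grep -E "red|green|yellow|side.*0.0[0-9]+ -0"
```

```text
17.9 [ 0.537  -0.0374  0.0388] [-2.3 -0.3  3.3] [[-0.996, 0.087, 0.0], [0.087, 0.996, 0.001], [-0.0, 0.001, -1.0]] 0.13577890748108304 [ 1.320e+01  2.730e+01 -2.550e+01 -1.000e-01 -3.720e+01 -1.081e+02]
K rel tool mm [-101.4    0.4 -177.2] turn cw deg 180.0 lean deg 35.0
side red 123 [230. 137.] [ 0.645 -0.029  0.224]
side red 27 [230. 194.] [ 0.653 -0.039  0.025]
top red 138 [296. 147.] [ 0.634 -0.047  0.227]
top red 15 [273. 153.] [0.637 0.012 0.137]
top green 16 [281. 162.] [ 0.629 -0.021  0.029]
```

>>> {"api": "drive_tool", "payload": {"rows": [[0,0,0,2,0,0,0],[0,0,0,4,0,0,0],[0,0,0,4,0,0,0],[0,-5,0,0,0,0,0],[0,-10,1,0,0,0,0]]}}

```text
time_s: 18.52
tcp_pos: [0.5216, -0.0367, 0.048]
ee_rot: [[-0.996, 0.088, -0.001], [0.088, 0.996, 0.001], [0.001, 0.001, -1.0]]
wrist_force: [-0.5, 0.4, -2.4]
gripper_width: 0.134
gripper_force: 30.0
```

>>> {"api": "drive_tool", "payload": {"rows": [[0,-15,1,0,0,0,0],[0,-20,1,0,0,0,0],[0,-20,1,0,0,0,0],[0,-20,0,0,0,0,0],[0,-20,0,0,0,0,0]]}}

```text
time_s: 18.93
tcp_pos: [0.4239, -0.0339, 0.0478]
ee_rot: [[-0.996, 0.088, -0.003], [0.088, 0.996, 0.001], [0.003, 0.0, -1.0]]
wrist_force: [-0.1, 0.2, -1.4]
gripper_width: 0.133
gripper_force: 30.0
```

```bash
python3 k.py; python3 s.py | grep -E "red|green|yellow|0.[0-9]+ -0.0"
```

```text
18.9333 [ 0.4239 -0.0339  0.0478] [-0.1  0.2 -1.4] [[-0.996, 0.088, -0.003], [0.088, 0.996, 0.001], [0.003, 0.0, -1.0]] 0.13303690822160352 [  17.4   18.3  -40.6   -0.2  -31.2 -112.3]
K rel tool mm [-213.8    6.7 -168.9] turn cw deg -180.0 lean deg 35.2
side 0.86 [268. 199.] [ 0.524 -0.041  0.034] [[0.469, -0.085, 0.001], [0.561, 0.001, 0.053]]
side red 204 [234. 138.] [ 0.637 -0.039  0.22 ]
side red 7 [291. 182.] [0.449 0.001 0.141]
side red 28 [264. 200.] [ 0.539 -0.036  0.032]
side orange 64 [303.  90.] [ 0.439 -0.012  0.393]
side orange 5 [241. 151.] [ 0.625 -0.065  0.169]
side orange 46 [292. 172.] [ 0.449 -0.018  0.165]
side blue 1464 [202. 178.] [ 0.736 -0.015  0.066]
side blue 5 [237. 165.] [ 0.619 -0.022  0.145]
side blue 131 [239. 175.] [ 0.617 -0.029  0.103]
top red 139 [296. 147.] [ 0.634 -0.047  0.226]
top red 15 [273. 153.] [0.636 0.012 0.137]
top red 40 [286. 192.] [ 0.532 -0.038  0.033]
top orange 16 [306. 153.] [ 0.631 -0.079  0.178]
top yellow 31 [292. 155.] [ 0.624 -0.041  0.171]
top yellow 6 [283. 161.] [ 0.615 -0.02   0.127]
top yellow 7 [300. 162.] [ 0.607 -0.065  0.16 ]
top yellow 34 [288. 204.] [ 0.494 -0.045  0.035]
top green 28 [282. 201.] [ 0.503 -0.024  0.033]
top blue 510 [292. 112.] [ 0.762 -0.041  0.174]
top blue 33 [312. 143.] [ 0.655 -0.094  0.195]
top blue 14 [290. 162.] [ 0.606 -0.039  0.158]
```

>>> {"api": "drive_tool", "payload": {"rows": [[0,-15,0,5,0,0,0],[0,-15,0,10,0,0,0],[0,-10,0,15,0,0,0],[0,-5,-5,20,0,0,0],[0,0,-10,20,0,0,0]]}}

```text
time_s: 19.55
tcp_pos: [0.3803, -0.0485, 0.1186]
ee_rot: [[-0.996, 0.086, -0.003], [0.086, 0.996, 0.001], [0.003, 0.0, -1.0]]
wrist_force: [1.2, -0.0, -1.7]
gripper_width: 0.137
gripper_force: 30.0
```

>>> {"api": "drive_tool", "payload": {"rows": [[0,0,-15,20,0,0,0],[0,0,-20,15,0,0,0],[0,0,-20,8,0,0,0],[0,0,-20,3,0,0,0],[0,0,-20,0,0,0,0]]}}

```text
time_s: 19.97
tcp_pos: [0.3826, -0.1446, 0.1654]
ee_rot: [[-0.996, 0.087, 0.002], [0.087, 0.996, 0.001], [-0.002, 0.001, -1.0]]
wrist_force: [-0.0, -0.4, -2.3]
gripper_width: 0.139
gripper_force: 30.0
```

>>> {"api": "drive_tool", "payload": {"rows": [[0,0,-20,0,0,0,0],[0,0,-20,0,0,0,0],[0,0,-20,0,0,0,0],[0,0,-20,0,0,0,0],[0,0,-20,0,0,0,0]]}}

```text
time_s: 20.38
tcp_pos: [0.3818, -0.2448, 0.1641]
ee_rot: [[-0.996, 0.087, -0.001], [0.087, 0.996, 0.001], [0.001, 0.001, -1.0]]
wrist_force: [0.1, 0.1, -0.7]
gripper_width: 0.138
gripper_force: 30.0
```

>>> {"api": "drive_tool", "payload": {"rows": [[0,2,-20,0,0,0,0],[0,4,-20,0,0,0,0],[0,7,-20,0,0,0,0],[0,9,-20,0,0,0,0],[0,8,-15,0,0,0,0]]}}

```text
time_s: 20.8
tcp_pos: [0.4122, -0.3405, 0.1639]
ee_rot: [[-0.996, 0.088, -0.001], [0.088, 0.996, 0.001], [0.001, 0.0, -1.0]]
wrist_force: [-0.3, 0.2, -0.6]
gripper_width: 0.134
gripper_force: 30.0
```

```bash
python3 k.py
```

```text
20.8 [ 0.4122 -0.3405  0.1639] [-0.3  0.2 -0.6] [[-0.996, 0.088, -0.001], [0.088, 0.996, 0.001], [0.001, 0.0, -1.0]] 0.13400910821617615 [-22.2  17.5 -18.6  -0.  -54.  -72.9]
K rel tool mm [-198.9  313.2  -52.2] turn cw deg -179.9 lean deg 35.1
```

>>> {"api": "drive_tool", "payload": {"rows": [[0,-2,-10,-5,0,0,0],[0,-2,-6,-12,0,0,0],[0,-2,-4,-20,0,0,0],[0,0,0,-22,0,0,0],[0,0,0,-20,0,0,0]]}}

```text
time_s: 21.22
tcp_pos: [0.4046, -0.3586, 0.0836]
ee_rot: [[-0.996, 0.088, -0.002], [0.088, 0.996, 0.002], [0.002, 0.001, -1.0]]
wrist_force: [0.8, 0.2, -1.6]
gripper_width: 0.132
gripper_force: 30.0
```

>>> {"api": "drive_tool", "payload": {"rows": [[0,0,0,-15,0,0,0],[0,0,0,-10,0,0,0],[0,0,0,-6,0,0,0],[0,0,0,-3,0,0,0],[0,0,0,0,0,0,0]]}}

```text
time_s: 21.63
tcp_pos: [0.4054, -0.3585, 0.0509]
ee_rot: [[-0.996, 0.087, -0.002], [0.087, 0.996, 0.001], [0.002, 0.001, -1.0]]
wrist_force: [-0.3, -1.2, -1.6]
gripper_width: 0.134
gripper_force: 30.0
```

```bash
python3 k.py
python3 - <<'E'
from h import *
for n in("side","top"):
    c=capture(n);C=cloud(c)
    for q in masks_of("bowl",c)[:5]:
        P=C[q["region"]&(c["z_map"]>0)]; print(n,round(q["p"],2),P.mean(0).round(3),np.percentile(P,[2,98],0).round(3).tolist()) if P[:,1].mean()<0 else 0
E
```

```text
21.6333 [ 0.4054 -0.3585  0.0509] [-0.3 -1.2 -1.6] [[-0.996, 0.087, -0.002], [0.087, 0.996, 0.001], [0.002, 0.001, -1.0]] 0.1339954909130502 [-24.3  26.5 -24.5  -0.  -39.1 -70.6]
K rel tool mm [-204.2  331.7 -165.2] turn cw deg 180.0 lean deg 35.1
side 0.86 [ 0.492 -0.363  0.04 ] [[0.393, -0.413, 0.008], [0.541, -0.32, 0.057]]
```

>>> {"api": "drive_tool", "payload": {"rows": [[0,0,0,-3,0,0,0],[0,0,0,-2,0,0,0],[0,0,0,-1,0,0,0],[0,0,0,0,0,0,0],[0,0,0,0,0,0,0]]}}

```text
time_s: 22.25
tcp_pos: [0.4054, -0.3586, 0.0451]
ee_rot: [[-0.996, 0.087, -0.002], [0.087, 0.996, 0.001], [0.002, 0.001, -1.0]]
wrist_force: [-0.2, 0.7, -0.3]
gripper_width: 0.134
gripper_force: 30.0
```

>>> {"api": "drive_tool", "payload": {"rows": [[0,0,0,-1,0,0,0],[0,0,0,0,0,0,0],[0,0,0,0,0,0,0]]}}

```text
time_s: 22.5
tcp_pos: [0.4055, -0.3587, 0.0444]
ee_rot: [[-0.996, 0.087, -0.001], [0.087, 0.996, 0.001], [0.001, 0.001, -1.0]]
wrist_force: [-0.7, -0.4, 1.2]
gripper_width: 0.133
gripper_force: 30.0
```

>>> {"api": "drive_tool", "payload": {"rows": [[0,0,0,-0.5,0,0,0],[0,0,0,0,0,0,0],[20,0,0,0,0,0,0],[30,0,0,0,0,0,0],[50,0,0,0,0,0,0]]}}

```text
time_s: 22.92
tcp_pos: [0.4059, -0.3587, 0.0435]
ee_rot: [[-0.996, 0.087, -0.001], [0.087, 0.996, 0.001], [0.001, 0.001, -1.0]]
wrist_force: [0.7, 0.9, 0.4]
gripper_width: 0.273
gripper_force: 0.0
```

>>> {"api": "drive_tool", "payload": {"rows": [[50,0,0,0,0,0,0],[50,0,0,0,0,0,0],[50,0,0,5,0,0,0],[50,0,0,15,0,0,0],[50,0,0,30,0,0,0]]}}

```text
time_s: 23.33
tcp_pos: [0.4034, -0.3573, 0.0913]
ee_rot: [[-0.996, 0.088, -0.008], [0.088, 0.996, 0.005], [0.009, 0.004, -1.0]]
wrist_force: [0.8, -0.5, -0.2]
gripper_width: 0.489
gripper_force: 0.0
```

>>> {"api": "drive_tool", "payload": {"rows": [[50,-10,0,40,0,0,0],[50,-20,0,40,0,0,0],[50,-20,0,40,0,0,0],[50,0,0,20,0,0,0],[50,0,0,0,0,0,0]]}}

```text
time_s: 23.75
tcp_pos: [0.3596, -0.3603, 0.2346]
ee_rot: [[-0.996, 0.087, 0.009], [0.087, 0.996, -0.006], [-0.009, -0.005, -1.0]]
wrist_force: [0.4, -1.1, 1.2]
gripper_width: 0.497
gripper_force: 0.0
```

```bash
python3 k.py; sed -i 's/C\[...,0\]-.63)<.2/C[...,0]-.58)<.2/;s/C\[...,1\]+.045)<.1)/C[...,1]+.2)<.25)/' s.py; python3 s.py; python3 m.py | grep -E "drink|top|side"
```

```text
23.75 [ 0.3596 -0.3603  0.2346] [ 0.4 -1.1  1.2] [[-0.996, 0.087, 0.009], [0.087, 0.996, -0.006], [-0.009, -0.005, -1.0]] 0.4966995459500088 [-26.7  10.7 -16.6   0.1 -62.  -68.3]
K rel tool mm [-249.8  337.4   19.1] turn cw deg 180.0 lean deg 34.5
side 0.8 [312. 299.] [0.319 0.265 0.017] [[0.276, 0.236, 0.0], [0.35, 0.319, 0.03]]
side 0.78 [305. 159.] [ 0.482 -0.368  0.032] [[0.391, -0.462, -0.001], [0.54, -0.323, 0.05]]
side 0.73 [148. 277.] [0.676 0.348 0.018] [[0.649, 0.317, 0.001], [0.703, 0.416, 0.031]]
side 0.72 [258. 366.] [0.358 0.459 0.025] [[0.305, 0.419, 0.002], [0.428, 0.497, 0.046]]
side red 244 [234. 137.] [ 0.641 -0.043  0.217]
side orange 139 [320.  14.] [ 0.446 -0.153  0.544]
side orange 5 [241. 151.] [ 0.624 -0.062  0.171]
side orange 12 [295. 159.] [ 0.531 -0.339  0.027]
side orange 123 [317. 175.] [ 0.425 -0.296  0.012]
side orange 36 [266. 171.] [ 0.609 -0.236  0.012]
side orange 14 [274. 175.] [ 0.571 -0.217  0.014]
side orange 16 [267. 180.] [ 0.584 -0.187  0.012]
side orange 40 [282. 184.] [ 0.529 -0.18   0.012]
side yellow 12 [310. 156.] [ 0.482 -0.375  0.032
[... 1212 characters left out ...]
012 0.013]
top blue 33 [312. 143.] [ 0.655 -0.094  0.195]
top blue 14 [290. 162.] [ 0.606 -0.039  0.156]m.py:5: RuntimeWarning: Mean of empty slice.
  return least_squares(f,[*P[:,:2].mean(0),.04],loss="soft_l1",f_scale=.002).x
  ret = um.true_divide(
Traceback (most recent call last):
  File "m.py", line 11, in <module>
    print(n,"bowl",len(rim),circ(rim).round(4),"z",np.percentile(rim[:,2],[50,95]).round(4))
                            ~~~~^^^^^
  File "m.py", line 5, in circ
    return least_squares(f,[*P[:,:2].mean(0),.04],loss="soft_l1",f_scale=.002).x
           ~~~~~~~~~~~~~^^^^^^^^^^^^^^^^^^^^^^^^^^^^^^^^^^^^^^^^^^^^^^^^^^^^^^
ValueError: Initial guess is outside of provided bounds
```

>>> {"api": "drive_tool", "payload": {"rows": [[50,0,30,10,0,0,0],[50,0,40,10,0,0,0],[50,0,40,10,0,0,0],[50,0,40,0,0,0,0],[50,10,40,0,0,0,0]]}}

```text
time_s: 24.42
tcp_pos: [0.3667, -0.167, 0.2574]
ee_rot: [[-0.996, 0.088, -0.003], [0.088, 0.996, 0.001], [0.003, 0.001, -1.0]]
wrist_force: [0.1, 0.3, 0.2]
gripper_width: 0.499
gripper_force: 0.0
```

>>> {"api": "drive_tool", "payload": {"rows": [[50,10,40,0,0,0,0],[50,0,40,0,0,0,0],[50,0,40,0,0,0,0],[50,0,30,0,0,0,0],[50,0,0,0,0,0,0]]}}

```text
time_s: 24.83
tcp_pos: [0.3781, -0.0147, 0.2572]
ee_rot: [[-0.997, 0.08, -0.003], [0.08, 0.997, 0.001], [0.003, 0.001, -1.0]]
wrist_force: [-0.1, -0.2, -0.5]
gripper_width: 0.501
gripper_force: 0.0
```

```bash
python3 k.py|head -1; python3 s.py | grep -E "red|yellow|green|-0.36|-0.37"
python3 - <<'E'
from h import *
from scipy.optimize import least_squares
c=capture("top");C=cloud(c);f=c["frame"].astype(int)
S=f.max(2)-f.min(2)
for nm,x,y,z0,z1 in(("bowl",.502,-.368,.04,.06),("drink",.5515,-.2385,.09,.12)):
    k=(c["z_map"]>0)&(np.hypot(C[...,0]-x,C[...,1]-y)<.06)&(C[...,2]>z0)&(C[...,2]<z1)&(f.min(2)>70); P=C[k]
    print(nm,len(P),least_squares(lambda p:np.hypot(P[:,0]-p[0],P[:,1]-p[1])-p[2],[x,y,.04],loss="soft_l1",f_scale=.002).x.round(4), np.linalg.lstsq(np.c_[P[:,:2]-[x,y],np.ones(len(P))],P[:,2],rcond=None)[0].round(4))
E
```

```text
24.8333 [ 0.3781 -0.0147  0.2572] [-0.1 -0.2 -0.5] [[-0.997, 0.08, -0.003], [0.08, 0.997, 0.001], [0.003, 0.001, -1.0]] 0.5013396601977426 [ 2.270e+01 -3.800e+00 -2.900e+01 -1.000e-01 -6.500e+01 -1.172e+02]
side 0.8 [304. 159.] [ 0.484 -0.361  0.035] [[0.39, -0.409, 0.005], [0.538, -0.322, 0.05]]
side red 243 [234. 137.] [ 0.64  -0.044  0.217]
side red 6 [300. 156.] [ 0.521 -0.363  0.032]
side yellow 17 [310. 156.] [ 0.483 -0.377  0.032]
top 0.67 [391. 208.] [ 0.487 -0.375  0.031] [[0.397, -0.406, 0.005], [0.541, -0.333, 0.054]]
top red 68 [349. 129.] [ 0.705 -0.204  0.171]
top red 139 [296. 147.] [ 0.634 -0.047  0.226]
top red 15 [273. 153.] [0.636 0.012 0.138]
top red 45 [387. 198.] [ 0.521 -0.36   0.03 ]
top orange 6 [391. 190.] [ 0.544 -0.369  0.047]
top orange 5 [391. 220.] [ 0.45  -0.367  0.048]
top yellow 300 [340. 138.] [ 0.692 -0.194  0.11 ]
top yellow 31 [292. 155.] [ 0.624 -0.042  0.171]
top yellow 6 [283. 161.] [ 0.615 -0.02   0.126]
top yellow 7 [300. 162.] [ 0.607 -0.065  0.16 ]
top yellow 38 [393. 210.] [ 0.483 -0.378  0.033]
top green 32 [382. 202.] [ 0.505 -0.342  0.032]
bowl 147 [ 0.5006 -0.3648  0.0417] [0.0001 0.0374 0.0482]
drink 159 [ 0.5506 -0.2385  0.0337] [-0.0211  0.0043  0.1046]
```

The bowl stands flat on the tray with the red, yellow and green sweets in it. The drink hasn't moved, and the orange and blue sweets are still in the dispenser.

```bash
python3 -c "
from station import finish_job; print(finish_job())"
```

```text
the job is handed in; nothing more can be done
None
```

The job is handed in: three clicks dropped the red, yellow and green sweets into the steel bowl, which now stands flat on the orange tray beside the drink; no sweets spilled, the drink didn't move, and the arm never went near the sauce bottles.

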